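Lock the whisk's battery pack into its charger

ROBOT

A 6-joint arm with a two-finger parallel gripper is mounted at the origin on a cart in front of the work surface, level with it; the furniture and walls round the work are solid. World frame = base frame: x ahead of the robot, y to its left, z up, the work surface at z = 0. Lengths are in m, angles in rad, forces in N, time in s.
With the tool pointing down it reaches from about 0.35 to 0.775 m from the base axis. Payload 5.5 kg.
Tool frame: the origin (TCP) lies midway between the tips of the shut fingers; the grasp point (between the pads) lies 19 mm behind it (manip.tcp_to_grasp is the distance from the TCP to the grasp point, in m); z points along the fingers, y is the line along which they close (so a half turn about z gives the same grasp; the last joint's range is limited). The gripper opens to 85 mm and grips with 20 to 120 N. Pads are 22 mm wide; open, the fingers measure 114 mm over their backs; the gripper's body (76 mm by 85 mm) begins 54 mm behind the grasp point. The pads swing forward as they close: fully open they stand 13 mm farther back than shut.
Start: joints at [1.006, 0.313, 0.046, 1.304, 0, 1.431], TCP at [0.237, 0.524, 0.204] pointing down, gripper open.
Joint ranges: [-2.76, 2.76], [-0.86, 1.69], [-1.03, 1.26], [-2.2, 2.34], [-1.47, 1.5], [-3.14, 3.14]. Speed limits (rad/s): [2.57, 2.57, 3.14, 3.14, 3.14, 3.14].

INTERFACE

Orientations are given as a rotation vector (axis times angle).
In Python, from cell import manip gives the robot as it stands. The module is installed in compiled form; this text tells all that it offers.
- The arm moves only by the tool drive_tool, never from a script. Its argument "moves" is text: rows parted by semicolons, each of 5 numbers parted by spaces: the shift along the tool's x, y, z in mm, then the turn about the tool's z in rad, then the closure, from 0 (fully open) to 1 (shut). In form: dx dy dz spin grip; .... A call has 1 to 8 rows; each row shifts and turns the commanded pose from where the row before left it, along the tool's axes as they then stand; what a row does not reach is not made up. A row lasts 1/12 s, in which the tool goes at most 41.7 mm and 7.16 degrees, less where a joint would pass 70% of its speed; a pose out of reach is approached as far as the arm can. A call with a gripper value outside its range is refused whole. The fingers move at their own pace and stop on an object; the grip force is fixed at half the most. Time passes only in rows, so rows that do not move let the fingers close. It gives the time, the measured TCP pose, the force, the opening and the grip force at its end, in the units of the state.
- manip.read_state(): the state, without advancing time (a new reading comes with each control period).
- manip.camera(name): name is "scene" or "side" or "wrist"; returns a dict with "img" (420x560x3 uint8, red, green, blue), "fx", "fy", "cx", "cy" (pixels), "D" ([k1, k2, p1, p2, k3] as OpenCV has them; the pictures are not rectified), "origin" and "attitude" of the camera in the world. Camera axes: x right, y down, z forward; pixel columns grow to the right and rows downward; lengths in m; the calibration is good to about 2 mm. A picture is of the moment at which its call begins. There is no depth.
- manip.close_job(): hands the job in; it is judged then, once.
The state is a dict: "clock": time; "joint_positions": joint angles; "qd": joint speeds; "joint_torque": joint torques, N m; "tcp_pos": TCP position; "tcp_rot": TCP orientation; "force": force on the tool from outside, world axes, zero at the start; "torque": the same for the moment, N m; "opening": opening from 0.0 (shut) to 1.0 (fully open); "grip_force": force on a finger pad.
Only numpy, scipy, OpenCV 4.12 (cv2) and the standard library are available. Lean on these libraries where they do the work, as an engineer would, in place of code of your own. Each camera call takes 0.05 s, during which the arm holds its last target. There are 200 camera calls.

TASK

Put the battery pack of the cordless whisk on charge: swing the charger's locking lever out of the way, lower the pack (do not drop it) into the pocket until it sits flat on the pocket floor, either way round, then swing the lever fully shut over it. Leave the jars and the tin where they stand.

Things in the scene. Friction and masses are not known exactly. Their poses are not given: they have to be found in the camera images.
- battery_pack: Loose upright block, black with a ribbed grey top, 64 (its x) x 34 (its y) x 62 mm high, 0.25 kg or so, standing on the table; origin at the centre of its underside, z up. It can be gripped across its 34 mm width. Symmetric: a half turn makes no difference.
- charger_dock: Grey charger fixed to the table. Origin at table level under the pocket's centre; z up, x along the pocket's long side, from the pocket towards the lever's pivot column. Flat housing 30 mm high, x -55 to +95, y -37 to +37 mm, with a pocket open upwards. At x = -46 mm stands a thin hooked keeper, y -19 to +8 mm, 92 mm high, which the lever's end enters from the +y side when shut.
- pocket_floor (a point): Centre of the pocket's floor, 6 mm above the table; axes as the dock's. The pocket is 67 (x) x 37 (y) mm and 24 mm deep, with a 3 mm chamfer round its mouth. A seated pack has its origin here, its long side along the dock's x, and its top 68 mm above the table.
- lock_lever (a joint): Locking lever's angle, rad: 0 = shut (at its stop, arm along the dock's -x over the pocket), growing as it swings level towards the dock's +y, to a stop at 1.8. Stays where left; about 1 to 1.5 N at the peg moves it. Starts shut or nearly so, barring the pocket. Steel arm 16 mm wide, 107 long, 71 to 83 mm above the table: clears a seated pack by 3 mm, but not one standing higher.
- lever_pivot (a point): Point on the lever's upright pivot axis, 60 mm from the pocket's centre along the dock's x, at the height of the arm (77 mm above the table); axes as the dock's. The column under it is 26 mm in diameter.
- lever_peg (a point): Middle of the black upright peg on the lever's arm, by which it is pushed: 14 mm diameter, standing from 83 to 111 mm above the table; 70 mm from the pivot axis. The point lies at 97 mm.
- honey_jar: Bystander: jar with a red lid, 60 mm diameter, 85 mm high, standing; origin at the centre of its underside.
- food_tin: Bystander: small food tin, 57 mm diameter, 72 mm high, standing; origin at the centre of its underside.
- spice_jar: Bystander: slim spice jar with a black cap, 41 mm diameter, 105 mm high, standing; origin at the centre of its underside.
There are look-alikes about, which are no part of the job. What is meant by the charger_dock is not blue, and is the larger of those in its own colour.

How it is judged:
On the way, in this order (a step that is already met when the one before it is completed fails the run):
1. the lever is swung clear of the pocket (past 0.75 rad) (value of joint lock_lever above 0.75 rad), for 0.1 s.
2. the pack sits on the pocket floor with the lever still open (horizontal distance between battery_pack and pocket_floor below 0.004 m and z of battery_pack in the frame of pocket_floor below 0.002 m and value of joint lock_lever above 0.5 rad), for 0.2 s.
3. the lever is shut over the pack (value of joint lock_lever below 0.06 rad), for 0.2 s.
At the end, for the whole second after the job is handed in: The pack stands upright and at rest in the pocket, within 4 mm of its centre, on its floor (within 2 mm), long sides along the pocket; the lever is shut (within 0.06 rad of its stop); the two jars and the tin are within 30 mm of where they stood (horizontal distance between battery_pack and pocket_floor below 0.004 m and z of battery_pack in the frame of pocket_floor between -0.003 and 0.002 m and angle between battery_pack's own z axis and vertical below 0.06 rad and angle between the x axis of battery_pack and the x axis of charger_dock, either way round below 0.1 rad and value of joint lock_lever below 0.06 rad and linear speed of battery_pack below 0.02 m/s and distance of each of honey_jar, food_tin, spice_jar from where it was at the start of the episode below 0.03 m); the robot touches nothing.
It fails at once if the pack is dropped at the dock (falls at more than 0.6 m/s there) (horizontal distance between battery_pack and pocket_floor below 0.03 m and z of battery_pack in the frame of pocket_floor below 0.06 m and linear speed of battery_pack above 0.6 m/s).
It fails at once if a jar or the tin is shifted by more than 30 mm or knocked over (distance of any of honey_jar, food_tin, spice_jar from where it was at the start of the episode above 0.03 m or angle between any of honey_jar, food_tin, spice_jar's own z axis and vertical above 0.5 rad).
It also fails if it takes over 67 s, if anything falls off the work surface, if the arm or the gripper's body presses on something with over 40 N, if the wrist force passes 120 N, or if a joint passes its speed limit or range.

## Working session

There is one attempt and no reset: what is moved stays moved. The work goes in short steps, Python scripts to look and compute and a tool call to move; the robot and the scene stay as the last step left them, time stands still between calls to the robot, and variables do not carry over. Pictures are saved under pics/ and viewed, at most 10 in all, crops included, and the job is handed in when it is done.

Besides the shell and the picture viewer there is one more tool, called after "Request:" as a command line: name --argument value ..., lists and objects as JSON in quotes. drive_tool: Moves the arm, as the interface text tells. Its arguments: {"type":"object","properties":{"moves":{"type":"string"}},"required":["moves"]}

```bash
mkdir -p pics; cat > h.py <<'E'
import numpy as np, cv2
from scipy.spatial.transform import Rotation as R
from cell import manip
def snap(n,f=None):
    c=manip.camera(n)
    if f: cv2.imwrite('pics/'+f,c['img'][:,:,::-1])
    return c
def KD(c): return np.array([[c['fx'],0,c['cx']],[0,c['fy'],c['cy']],[0,0,1.]]),np.array(c['D'],float)
def rot(c):
    a=np.array(c['attitude'],float)
    return a if a.shape==(3,3) else (R.from_rotvec(a).as_matrix() if a.size==3 else R.from_quat(a).as_matrix())
def ray(c,uv):
    K,D=KD(c); p=cv2.undistortPoints(np.array(uv,float).reshape(-1,1,2),K,D).reshape(-1,2)
    return np.c_[p,np.ones(len(p))]@rot(c).T
def onplane(c,uv,z):
    d=ray(c,uv); o=np.array(c['origin']); return o+d*((z-o[2])/d[:,2])[:,None]
def tri(c1,u1,c2,u2):
    A=[];b=[]
    for c,u in((c1,u1),(c2,u2)):
        d=ray(c,[u])[0]; d/=np.linalg.norm(d); P=np.eye(3)-np.outer(d,d); A.append(P); b.append(P@np.array(c['origin']))
    x,r,_,_=np.linalg.lstsq(np.vstack(A),np.hstack(b),rcond=None); return x,np.sqrt(r)
def proj(c,X):
    K,D=KD(c); Rw=rot(c).T; return cv2.projectPoints(np.array(X,float).reshape(-1,3),cv2.Rodrigues(Rw)[0],-Rw@np.array(c['origin']),K,D)[0].reshape(-1,2)
E
python3 - <<'E'
from h import *
import pickle
cs={}
for n in('scene','side','wrist'):
    c=cs[n]=snap(n,n+'0.png'); print(n,c['origin'],c['attitude'],c['fx'],c['cx'],c['cy'],c['D'])
pickle.dump(cs,open('c0.pkl','wb'))
print(manip.read_state())
a=[cs['scene']['img'],cs['side']['img']]
E
```

```text
scene [ 0.00822893 -0.83230084  0.76500047] [-2.09054491  0.67562523 -0.32430001] 484.8201073919692 277.8471967362568 208.54867647050162 [-0.16370265  0.          0.          0.          0.        ]
side [0.25272269 0.83392287 0.94387208] [-0.47811     2.74170268 -1.16887925] 401.10597536148026 275.040330543203 202.80515687533799 [0.02676383 0.         0.         0.         0.        ]
wrist [0.15934223 0.55736549 0.37248941] [2.39705074 1.54571236 0.25797256] 371.5222019569819 280.789970004579 211.30739526886495 [-0.04291705  0.          0.          0.          0.        ]
{'clock': 0.15, 'joint_positions': array([1.00640041e+00, 3.13794544e-01, 4.52718855e-02, 1.30356264e+00,
       3.85983303e-06, 1.43119367e+00]), 'qd': array([-6.27025547e-04, -2.43771208e-03,  2.47967965e-03, -2.66020321e-04,
       -1.08721210e-03,  8.47344942e-05]), 'joint_torque': array([ 1.63338333e-03, -4.81063914e+01,  2.98816091e+01,  1.39041315e-02,
       -1.13752876e-04, -4.57892907e-05]), 'tcp_pos': array([0.23677728, 0.52356387, 0.20354576]), 'tcp_rot': array([-6.62163453e-01, -3.07055785e+00,  1.89819930e-03]), 'force': array([-0.10612039, -0.19689291,  0.36137203]), 'torque': array([-0.01405159, -0.01500077,  0.01413262]), 'grip_force': 0.0, 'opening': 0.9997422985861525}
```

View pics/scene0.png

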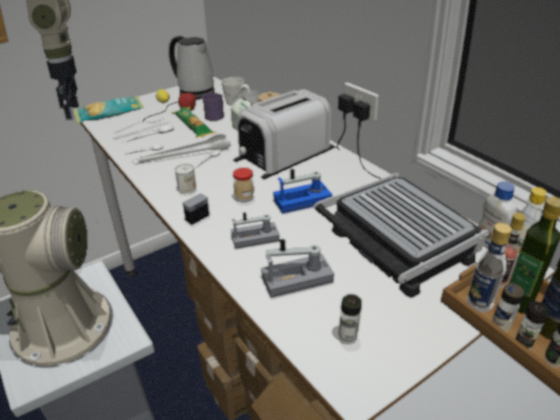

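View pics/side0.png

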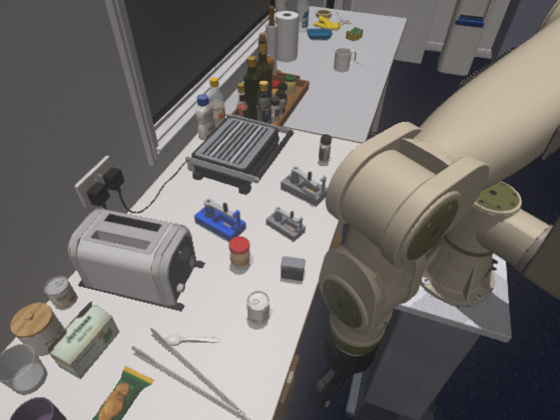

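Scene view: possible docks are the blue one (302,192), a small grey one (254,230) and a larger grey one (297,268). The last fits the description. The pack is at (196,208), the tin at (186,178), the honey jar at (243,185) and the spice jar at (349,318). In the side view the large dock is at (304,184) and the pack at (292,268).

```bash
python3 - <<'E'
from h import *
import pickle
cs=pickle.load(open('c0.pkl','rb'))
def crop(n,x,y,w,h,k): return cv2.resize(cs[n]['img'][y:y+h,x:x+w,::-1],None,fx=k,fy=k,interpolation=cv2.INTER_CUBIC)
t=np.hstack([crop('scene',250,230,90,70,4.4444),crop('side',270,155,90,70,4.4444)])
b=np.hstack([crop('scene',165,180,60,45,6.6667),crop('side',265,245,60,45,6.66667)])
m=min(t.shape[1],b.shape[1])
cv2.imwrite('pics/crop1.png',np.vstack([t[:300,:m],b[:300,:m]]));print(t.shape,b.shape)
s=cs['scene'];d=cs['side']
for nm,a,c in(('dock',(297,270),(304,185)),('small',(254,232),(287,222)),('pack',(196,208),(292,268)),('honey',(243,175),(240,243)),('tin',(186,168),(259,297)),('spice',(351,302),(326,140))):
    print(nm,tri(s,a,d,c))
E
```

```text
(311, 800, 3) (300, 800, 3)
dock (array([ 0.49787653, -0.18292526,  0.02946526]), array([0.00189146]))
small (array([ 0.49967504, -0.00114907,  0.02414251]), array([0.00233094]))
pack (array([0.42734399, 0.1708482 , 0.03301589]), array([0.000522]))
honey (array([0.58119906, 0.17265682, 0.07953125]), array([0.00092161]))
tin (array([0.47181472, 0.31383906, 0.07420854]), array([0.00309714]))
spice (array([ 0.47779526, -0.37623307,  0.09647931]), array([0.00529655]))
```

View pics/crop1.png

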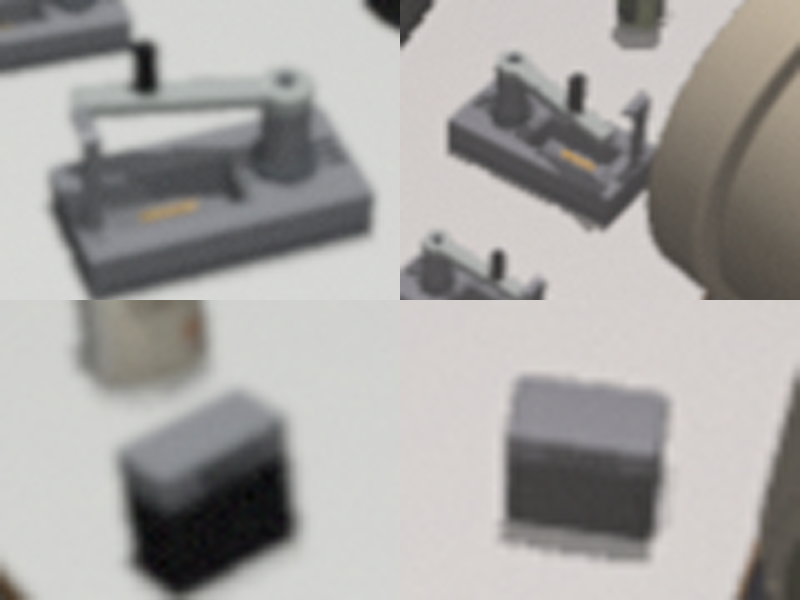

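The crop confirms the larger grey dock. Its lever is nearly shut, with the pivot at the right end and the peg at crop (145,45). The pack stands clear, grey top up. Next I triangulate the key points.

```bash
python3 - <<'E'
from h import *
import pickle
cs=pickle.load(open('c0.pkl','rb'));s=cs['scene'];d=cs['side']
k=4.4444
A=lambda x,y:(250+x/k,230+y/k); B=lambda x,y:(270+(x-400)/k,155+y/k)
k2=6.6667
C=lambda x,y:(165+x/k2,180+(y-300)/k2); E=lambda x,y:(265+(x-400)/k2,245+(y-300)/k2)
P={}
for nm,a,b in(('pivtop',A(287,80),B(515,62)),('pegtop',A(145,45),B(578,77)),('slotL',A(142,216),B(562,153)),('slotR',A(198,205),B(598,168))):
    P[nm]=tri(s,a,d,b);print(nm,*P[nm])
tc=[onplane(s,[C(*p)],.062)[0] for p in((122,452),(240,388),(290,425),(170,490))]
td=[onplane(d,[E(*p)],.062)[0] for p in((515,378),(668,400),(660,455),(507,435))]
print(np.round(tc,4),np.mean(tc,0));print(np.round(td,4),np.mean(td,0))
print('dock top corners scene',onplane(s,[A(98,262),A(372,192),A(55,172)],.03)); print('side',onplane(d,[B(450,118),B(600,195)],.03))
print('tri pack corners (scene left=?)')
for i in range(4):
  for j in range(4):
    x,r=tri(s,C(*((122,452),(240,388),(290,425),(170,490))[i]),d,E(*((515,378),(668,400),(660,455),(507,435))[j]))
    if r<.004: print(i,j,x,r)
T=R.from_rotvec(manip.read_state()['tcp_rot']).as_matrix();print(T)
E
```

```text
pivtop [ 0.53504691 -0.19551424  0.08207137] [0.00432547]
pegtop [ 0.47591631 -0.15969276  0.11070251] [0.00247582]
slotL [ 0.47551948 -0.1716563   0.01600835] [0.01419185]
slotR [ 0.47260834 -0.18460911  0.01361023] [0.02517484]
[[0.3952 0.1731 0.062 ]
 [0.4544 0.186  0.062 ]
 [0.4578 0.1497 0.062 ]
 [0.3986 0.1378 0.062 ]] [0.42649797 0.1616508  0.062     ]
[[0.4587 0.1645 0.062 ]
 [0.3955 0.1537 0.062 ]
 [0.3906 0.1817 0.062 ]
 [0.4523 0.1935 0.062 ]] [0.42428548 0.17334486 0.062     ]
dock top corners scene [[ 0.41945306 -0.1996705   0.03      ]
 [ 0.55822297 -0.2406582   0.03      ]
 [ 0.43887978 -0.13304003  0.03      ]]
side [[ 0.57586793 -0.17149871  0.03      ]
 [ 0.44218478 -0.12717688  0.03      ]]
tri pack corners (scene left=?)
0 1 [0.39230993 0.16106557 0.07072111] [0.00249517]
1 3 [0.45472853 0.19036612 0.05861457] [0.00229917]
2 0 [0.46118124 0.15893447 0.05518741] [0.00119232]
[[-9.11123895e-01  4.12131979e-01 -6.92736606e-04]
 [ 4.12132520e-01  9.11123265e-01 -1.08699862e-03]
 [ 1.83181545e-04 -1.27588970e-03 -9.99999169e-01]]
```

Request:
drive_tool --moves "0 0 0 -0.12 1; -24 -33 0 0 1; -24 -33 0 0 1; -24 -33 0 0 1; -24 -33 0 0 1; -24 -33 0 0 1; -24 -33 0 0 1; -24 -33 0 0 1"

```text
clock: 0.82
tcp_pos: [0.3278, 0.2514, 0.2041]
tcp_rot: [0.476, 3.105, 0.0]
force: [1.0, -0.4, -0.1]
opening: 0.0
grip_force: 0.0
```

Request:
drive_tool --moves "-24 -33 0 0 1; -24 -33 0 0 1; -24 -33 0 0 1; -24 -33 0 0 1; -24 -33 0 0 1; -24 -33 0 0 1; 0 0 0 0 1; 0 0 0 0 1"

```text
clock: 1.48
tcp_pos: [0.4062, 0.019, 0.2039]
tcp_rot: [-0.486, -3.103, -0.0]
force: [-0.2, 0.4, -0.3]
opening: -0.001
grip_force: 0.0
```

Request:
drive_tool --moves "-24 -33 0 0 1; -24 -33 0 0 1; -24 -33 0 0 1; -24 -33 0 0 1; -22 -33 0 0 1; 0 0 0 0 1; 0 0 0 0 1; 0 0 0 0 1"

```text
clock: 2.15
tcp_pos: [0.4685, -0.1699, 0.2037]
tcp_rot: [-0.474, -3.104, -0.002]
force: [0.0, 0.8, 0.4]
opening: -0.002
grip_force: 0.0
```

```bash
python3 - <<'E'
from h import *
import pickle
cs={n:snap(n,n+'1.png') for n in('wrist','scene','side')}
pickle.dump(cs,open('c1.pkl','wb'))
s=manip.read_state();print(s['tcp_pos'],s['force'],s['opening'],R.from_rotvec(s['tcp_rot']).as_matrix())
print(cs['wrist']['origin'],rot(cs['wrist']))
E
```

```text
[ 0.46867199 -0.16968516  0.20433109] [0.58496071 0.75667283 0.33805461] -0.0008534615901825752 [[-9.54722270e-01  2.97498514e-01 -1.43778278e-04]
 [ 2.97498420e-01  9.54722195e-01  4.69856946e-04]
 [ 2.77050056e-04  4.05809080e-04 -9.99999879e-01]]
[ 0.38759182 -0.14606087  0.3729495 ] [[ 0.29924047  0.90260804  0.30944122]
 [ 0.95417391 -0.28398356 -0.09436885]
 [ 0.00269813  0.32349972 -0.94622442]]
```

View pics/wrist1.png

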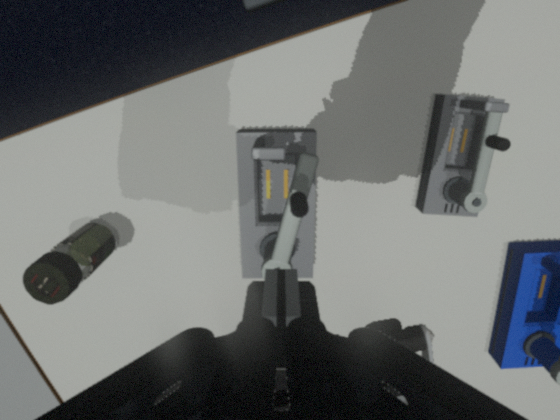

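Wrist view: dock top face spans about (238..316, 130..278), the pocket mouth (255..317, 148..225) and the lever is a little open. The peg's top is near (299,207). I'll fit the dock's edges by colour mask to get the pose.

```bash
python3 - <<'E'
from h import *
import pickle
cs=pickle.load(open('c1.pkl','rb'));w=cs['wrist']
im=w['img'];I=cv2.resize(im[110:300,215:340,::-1],None,fx=3.1,fy=3.1,interpolation=cv2.INTER_CUBIC)
hs=cv2.cvtColor(cs['scene']['img'][215:305,240:345],cv2.COLOR_RGB2BGR)
J=cv2.resize(hs,None,fx=4,fy=4,interpolation=cv2.INTER_CUBIC)
H=max(I.shape[0],J.shape[0]);I=np.pad(I,((0,H-I.shape[0]),(0,0),(0,0)));J=np.pad(J,((0,H-J.shape[0]),(0,0),(0,0)))
cv2.imwrite('pics/crop2.png',np.hstack([I,J]));print(I.shape,J.shape)
E
```

```text
(589, 388, 3) (589, 420, 3)
```

View pics/crop2.png

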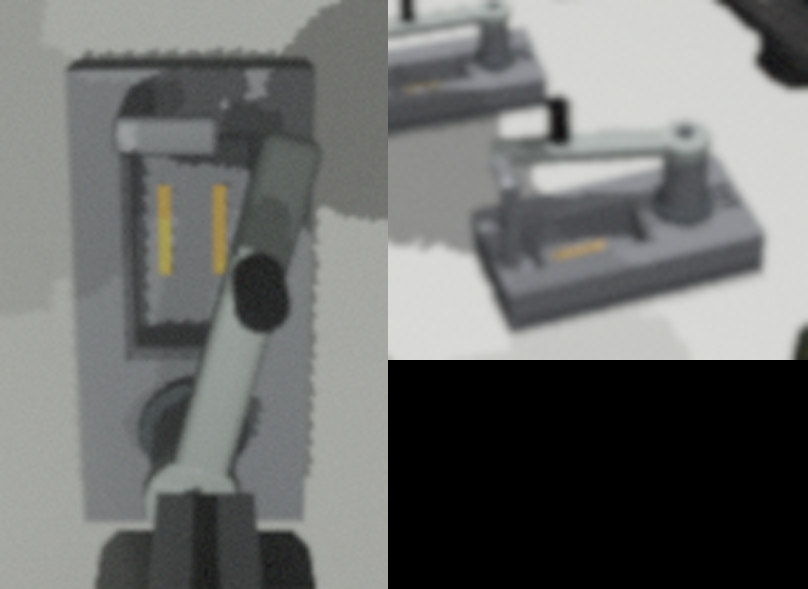

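```bash
python3 - <<'E'
from h import *
import pickle
cs=pickle.load(open('c1.pkl','rb'));w=cs['wrist']
W=lambda x,y:(215+x/3.1,110+y/3.1)
c=onplane(w,[W(68,70),W(312,70),W(303,520),W(85,520)],.03)
print('top corners\n',c.round(4)); 
ex=(c[2]+c[3]-c[0]-c[1])[:2]/2; print('len',np.linalg.norm(ex),'wid',np.linalg.norm((c[1]-c[0])[:2]),np.linalg.norm((c[2]-c[3])[:2]))
L=c[3]-c[0];Rr=c[2]-c[1];print('angs',np.degrees(np.arctan2([L[1],Rr[1],ex[1]],[L[0],Rr[0],ex[0]])))
th=np.arctan2(ex[1],ex[0]);u=np.array([np.cos(th),np.sin(th)])
cen=c[:,:2].mean(0);print('pocket from corners',cen-0.020*u, 'pivot',cen+.04*u)
# pocket mouth left edge, bottom edge & slots
print('mouth BL',onplane(w,[W(128,357)],.03)); 
print('slots z=.006',onplane(w,[W(165,185),W(165,272),W(220,185),W(220,272)],.006).round(4))
print('peg wrist',onplane(w,[W(263,306)],.111))
s=cs['scene'];print('peg tri',tri(w,W(263,306),s,(240+(557-388)/4,215+102/4)))
print('pivot w',onplane(w,[W(192,495)],.083), 'scene',onplane(s,[(240+(686-388)/4,215+132/4)],.085))
print('corner heights by tri', tri(w,W(68,70),s,(240+(510-388)/4,215+296/4)),tri(w,W(303,520),s,(240+(722-388)/4,215+160/4)))
d=pickle.load(open('c0.pkl','rb'))['side']
E
```

```text
top corners
 [[ 0.4154 -0.1957  0.03  ]
 [ 0.4369 -0.1272  0.03  ]
 [ 0.5795 -0.1704  0.03  ]
 [ 0.5575 -0.2402  0.03  ]]
len 0.14894462700963643 wid 0.07175734833732429 0.0732053346537029
angs [-17.39714564 -16.84028683 -17.11865372]
pocket from corners [ 0.47819834 -0.17750665] pivot [ 0.53554018 -0.19516774]
mouth BL [[ 0.50628503 -0.2076883   0.03      ]]
slots z=.006 [[ 0.4616 -0.1815  0.006 ]
 [ 0.4896 -0.1906  0.006 ]
 [ 0.4669 -0.1644  0.006 ]
 [ 0.4951 -0.1731  0.006 ]]
peg wrist [[ 0.47555957 -0.15806381  0.111     ]]
peg tri (array([ 0.47681173, -0.15836932,  0.10933277]), array([0.00097855]))
pivot w [[ 0.53276325 -0.19429331  0.083     ]] scene [[ 0.53641247 -0.19729809  0.085     ]]
corner heights by tri (array([ 0.41642323, -0.19634753,  0.02866551]), array([0.00145071])) (array([ 0.58533981, -0.17122922,  0.02147806]), array([0.00136627]))
```

Request:
drive_tool --moves "0 0 0 0.12 1; 0 0 0 0.12 1; 0 -20 0 0 1; 0 0 35 0 1; 0 0 35 0 1; 0 0 28 0 1; 0 0 14 0 1; 0 0 0 0 1"

```text
clock: 2.97
tcp_pos: [0.4559, -0.1859, 0.0891]
tcp_rot: [-0.841, -3.021, -0.003]
force: [-0.4, 0.1, 0.6]
opening: -0.003
grip_force: 0.0
```

Request:
drive_tool --moves "2.9 7.5 0 0.1 1; 2.9 7.5 0 0.1 1; 2.9 7.5 0 0.1 1; 2.9 7.5 0 0.1 1; 2.9 7.5 0 0.1 1; 2.9 7.5 0 0.1 1; 0 0 0 0 1"

```text
clock: 3.55
tcp_pos: [0.4797, -0.1442, 0.094]
tcp_rot: [1.7, 2.639, 0.001]
force: [0.4, 0.1, -0.1]
opening: -0.004
grip_force: 0.0
```

Request:
drive_tool --moves "2.9 7.5 0 0.1 1; 2.9 7.5 0 0.1 1; 2.9 7.5 0 0.1 1; 2.9 7.5 0 0.1 1; 2.9 7.5 0 0.1 1; 2.9 7.5 0 0.1 1;2.9 7.5 0 0.1 1; 0 0 0 0 1"

```text
clock: 4.22
tcp_pos: [0.5285, -0.1192, 0.0935]
tcp_rot: [2.501, 1.898, 0.002]
force: [0.3, -0.6, 0.1]
opening: -0.002
grip_force: 0.0
```

```bash
python3 - <<'E'
from h import *
import pickle
cs={n:snap(n,n+'2.png') for n in('wrist','scene')}
pickle.dump(cs,open('c2.pkl','wb'))
s=cs['scene']['img'][:,:,::-1];w=cs['wrist']['img'][:,:,::-1]
cv2.imwrite('pics/v2.png',np.hstack([cv2.resize(s[170:330,200:360],(400,400)),cv2.resize(w,(400,300))[:,:] if 0 else np.pad(cv2.resize(w,(400,300)),((0,100),(0,0),(0,0)))]))
E
```

```text
(no output)
```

View pics/v2.png

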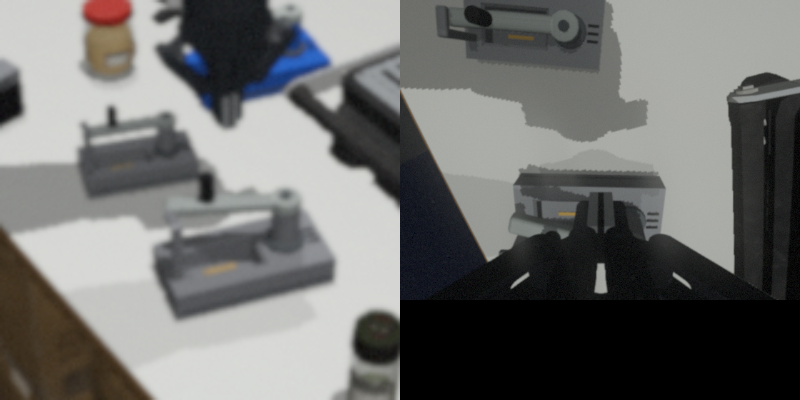

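```bash
python3 - <<'E'
from h import *
import pickle
cs=pickle.load(open('c2.pkl','rb'));s=cs['scene'];o=pickle.load(open('c1.pkl','rb'))
st=manip.read_state();print(st['tcp_pos'],st['joint_positions'])
print('tcp px',proj(s,[st['tcp_pos'],[.4768,-.158,.109]]))
for a in(o['scene'],s):
    g=a['img'].astype(int).max(2); m=(g<45).astype(np.uint8); m[:225]=0;m[250:]=0;m[:,:265]=0;m[:,320:]=0
    n,l,t,c=cv2.connectedComponentsWithStats(m);print([(t[i].tolist(),c[i].round(1).tolist()) for i in range(1,n) if t[i][4]>8])
def crop(c,x,y,w,h): return cv2.resize(c['img'][y:y+h,x:x+w,::-1],(400,400),interpolation=cv2.INTER_CUBIC)
sd=snap('side');pickle.dump(sd,open('sd.pkl','wb'))
cv2.imwrite('pics/v3.png',np.hstack([crop(s,240,180,110,110),crop(sd,250,140,110,110)]))
E
```

```text
[ 0.52685882 -0.11916756  0.09291547] [-3.71039752e-01  3.05334704e-01 -2.45623005e-01  1.01911834e+00
 -8.37278391e-05  1.46837059e+00]
tcp px [[289.91447904 229.47155093]
 [281.85895607 240.67173697]]
[([281, 241, 3, 9, 22], [282.2, 245.0])]
[([280, 240, 5, 10, 33], [282.1, 244.8])]
```

View pics/v3.png

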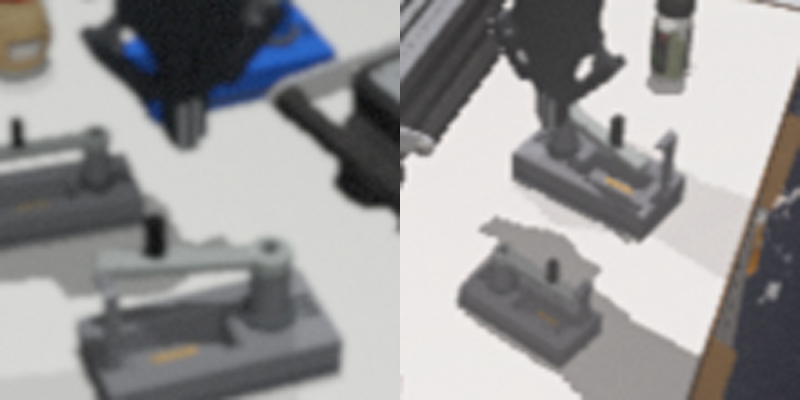

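```bash
python3 - <<'E'
from h import *
import pickle
cs=pickle.load(open('c2.pkl','rb'));s=cs['scene'];sd=pickle.load(open('sd.pkl','rb'));st=manip.read_state()
print('side proj tcp',proj(sd,[st['tcp_pos']]))
for a,b in(((291.7,220),(291,173)),((291.7,219),(290,171))): print(tri(s,a,sd,b))
w=cs['wrist'];print('wrist proj tcp',proj(w,[st['tcp_pos']]),'tip seen ~',(600-400)*1.4,192*1.4)
o=pickle.load(open('c1.pkl','rb'));print(proj(o['wrist'],[[.46867,-.169685,.2043]]),'seen ~281,268')
E
```

```text
side proj tcp [[290.8226704  180.27376946]]
(array([ 0.52873325, -0.12281879,  0.12052859]), array([0.00096352]))
(array([ 0.53057479, -0.12387616,  0.12515034]), array([0.00278908]))
wrist proj tcp [[278.56620278 258.60884853]] tip seen ~ 280.0 268.79999999999995
[[283.30320061 261.62447306]] seen ~281,268
```

The fingertips triangulate to z≈0.12 while the TCP reads 0.093. So the real tips sit about 27 mm above the reported TCP, and they passed over the peg. I'll go back over the arc raised, come down lower, and push again while watching the force.

Request:
drive_tool --moves "0 0 -35 0 1; -4.5 -8.5 0 -0.12 1; -4.5 -8.5 0 -0.12 1; -4.5 -8.5 0 -0.12 1; -4.5 -8.5 0 -0.12 1; -4.5 -8.5 0 -0.12 1; -4.5 -8.5 0 -0.12 1; -4.5 -8.5 0 -0.12 1"

```text
clock: 5.03
tcp_pos: [0.4706, -0.1549, 0.1275]
tcp_rot: [-1.5, -2.76, 0.0]
force: [0.7, 0.2, 0.9]
opening: 0.002
grip_force: 0.0
```

Request:
drive_tool --moves "-4.5 -8.5 0 -0.12 1; -4.5 -8.5 0 -0.12 1; -4.5 -8.5 0 -0.12 1; -4.5 -8.5 0 -0.12 1; 0 0 0 0 1; 0 0 0 0 1; 0 0 20 0 1; 0 0 0 0 1"

```text
clock: 5.7
tcp_pos: [0.4575, -0.1894, 0.105]
tcp_rot: [-0.816, -3.03, -0.002]
force: [-0.9, 0.8, -0.2]
opening: -0.0
grip_force: 0.0
```

```bash
python3 - <<'E'
from h import *
import pickle
s=snap('scene');sd=snap('side');st=manip.read_state();p=st['tcp_pos'];print(p,R.from_rotvec(st['tcp_rot']).as_matrix()[:2,:2])
print(proj(s,[p,p+[0,0,.027]]),proj(sd,[p,p+[0,0,.027]]))
def crop(c,x,y,w,h): return cv2.resize(c['img'][y:y+h,x:x+w,::-1],(400,400),interpolation=cv2.INTER_CUBIC)
cv2.imwrite('pics/v4.png',np.hstack([crop(s,230,190,100,100),crop(sd,260,110,100,100)]))
E
```

```text
[ 0.45828736 -0.189731    0.10681875] [[-0.86510356  0.50159005]
 [ 0.50158823  0.86510539]]
[[283.48599139 252.30674506]
 [283.29527672 242.31537407]] [[317.20025868 168.61886339]
 [317.89718946 162.15674288]]
```

View pics/v4.png

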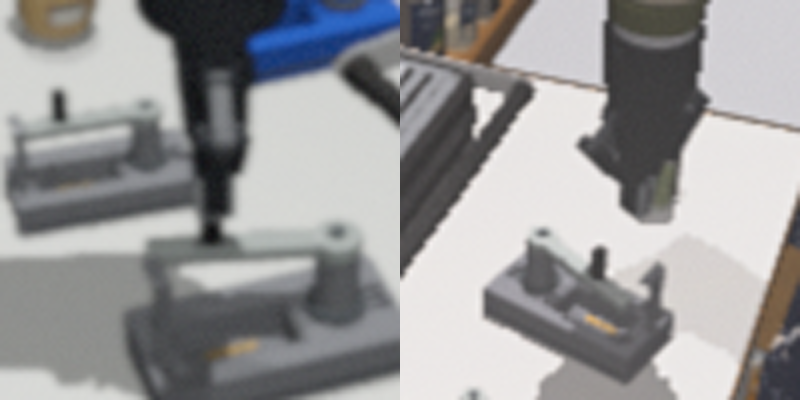

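The pictures show the tips at scene px (284.5,243) and side px (322,165). That fits TCP +27 mm, so I'll lower 41 mm and push.

Request:
drive_tool --moves "0 0 20 0 1; 0 0 21 0 1; 0 0 0 0 1; 3 7.1 0 0.1 1; 3 7.1 0 0.1 1; 3 7.1 0 0.1 1; 3 7.1 0 0.1 1; 3 7.1 0 0.1 1"

```text
clock: 6.47
tcp_pos: [0.4712, -0.1543, 0.0675]
tcp_rot: [-1.548, -2.734, 0.001]
force: [-0.9, -0.3, -2.0]
opening: -0.001
grip_force: 0.7
```

Request:
drive_tool --moves "3 7.1 0 0.1 1; 3 7.1 0 0.1 1; 3 7.1 0 0.1 1; 3 7.1 0 0.1 1; 3 7.1 0 0.1 1;3 7.1 0 0.1 1;3 7.1 0 0.1 1; 3 7.1 0 0.1 1"

```text
clock: 7.13
tcp_pos: [0.5208, -0.1199, 0.0674]
tcp_rot: [-2.488, -1.915, 0.0]
force: [-1.7, 0.9, -0.4]
opening: 0.002
grip_force: 0.9
```

```bash
cat > lev.py <<'E'
from h import *
def blobs(c,x0,y0,x1,y1,th=50,a=12):
    m=(c['img'].max(2)<th).astype(np.uint8);k=np.zeros_like(m);k[y0:y1,x0:x1]=1;m*=k
    n,l,t,ce=cv2.connectedComponentsWithStats(m);return [(t[i].tolist(),ce[i].round(1).tolist()) for i in range(1,n) if t[i][4]>a]
PIV=np.array([.5356,-.1952]);TH=np.radians(-17.1)
def pegpos(a,z=.097):
    t=TH+np.pi-a;return [PIV[0]+.07*np.cos(t),PIV[1]+.07*np.sin(t),z]
E
python3 - <<'E'
from lev import *
s=snap('scene');sd=snap('side');st=manip.read_state();print(st['tcp_pos'],st['force'])
for a in(0.26,.8,1.2,1.5,1.7): print(a,proj(s,[pegpos(a)]).round(1),proj(sd,[pegpos(a)]).round(1))
print(blobs(s,255,210,330,262)); print(blobs(sd,270,150,330,200))
def crop(c,x,y,w,h): return cv2.resize(c['img'][y:y+h,x:x+w,::-1],(400,400),interpolation=cv2.INTER_CUBIC)
cv2.imwrite('pics/v5.png',np.hstack([crop(s,240,190,100,100),crop(sd,260,130,100,100)]))
E
```

```text
[ 0.52214396 -0.12042653  0.06743084] [-0.22498207  0.26061207  0.3568311 ]
0.26 [[281.8 245.1]] [[309.1 175.5]]
0.8 [[285.2 234.7]] [[298.8 178.3]]
1.2 [[292.8 228.8]] [[290.3 177.8]]
1.5 [[300.5 225.8]] [[284.4 176.1]]
1.7 [[306.3 224.7]] [[281.  174.4]]
[([269, 210, 34, 18, 200], [285.4, 214.1]), ([318, 210, 12, 10, 32], [324.2, 213.8]), ([294, 223, 4, 9, 36], [295.5, 227.0])]
[]
```

View pics/v5.png

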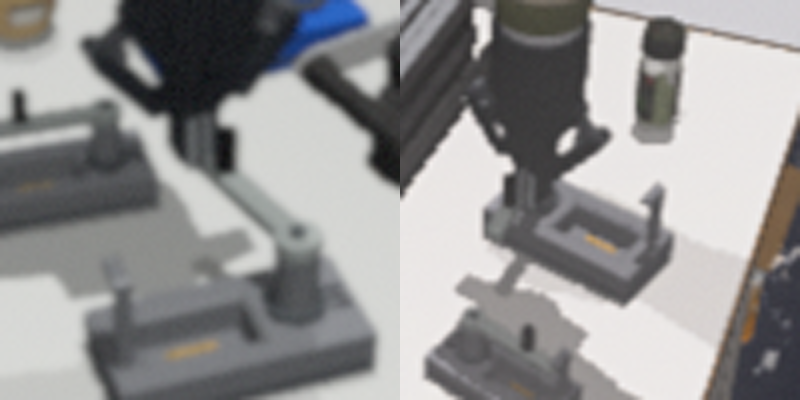

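Lever is open at about 1.3 rad; its peg is at scene px (295.5,227). I'll back off, lift, and go over the pack.

Request:
drive_tool --moves "0 -10 0 0 1; 0 0 -37 0 1; 0 0 -37 0 1; 0 0 -37 0 1; 0 0 -15 0 1; 31.8 -19.7 0 0 1; 31.8 -19.7 0 0 1; 31.8 -19.7 0 0 1"

```text
clock: 7.9
tcp_pos: [0.4779, -0.0108, 0.1938]
tcp_rot: [2.483, 1.922, 0.002]
force: [0.7, 1.0, -0.1]
opening: -0.001
grip_force: 0.0
```

Request:
drive_tool --moves "31.8 -19.7 0 0 1; 31.8 -19.7 0 0 1; 31.8 -19.7 0 0 1; 31.8 -19.7 0 0 1; 31.8 -19.7 0 0 1; 0 0 0 -0.12 1; 0 0 0 -0.12 1; 0 0 0 -0.12 1"

```text
clock: 8.57
tcp_pos: [0.4222, 0.1684, 0.1934]
tcp_rot: [2.087, 2.347, 0.001]
force: [0.3, -0.5, 0.1]
opening: 0.002
grip_force: 0.0
```

Request:
drive_tool --moves "0 0 0 -0.12 1; 0 0 0 -0.12 1; 0 0 0 -0.12 1; 0 0 0 -0.12 1; 0 0 0 -0.12 1; 0 0 0 -0.12 1; 0 0 0 -0.12 1; 0 0 0 -0.12 1"

```text
clock: 9.23
tcp_pos: [0.4227, 0.1672, 0.1933]
tcp_rot: [0.771, 3.044, 0.001]
force: [0.8, -0.8, -0.7]
opening: -0.001
grip_force: 0.0
```

Request:
drive_tool --moves "0 0 0 -0.12 1; 0 0 0 -0.12 1; 0 0 0 -0.12 1; 0 0 0 -0.12 1; 0 0 0 -0.12 1; 0 0 0 -0.12 1; 0 0 0 0 1; 0 0 0 0 1"

```text
clock: 9.9
tcp_pos: [0.4228, 0.1673, 0.193]
tcp_rot: [-0.335, 3.123, 0.0]
force: [-0.6, -0.3, -0.3]
opening: 0.001
grip_force: 0.0
```

```bash
python3 - <<'E'
from lev import *
import pickle
w=snap('wrist','wrist5.png');s=snap('scene');sd=snap('side');pickle.dump((w,s,sd),open('c5.pkl','wb'))
st=manip.read_state();p=st['tcp_pos'];T=R.from_rotvec(st['tcp_rot']).as_matrix();print(manip.tcp_to_grasp,p,T[:2,:2],st['clock'])
print('lever peg',blobs(s,285,215,315,240))
q=[[x,y,.062] for x,y in((.395,.173),(.454,.186),(.458,.150),(.398,.138))];print(proj(w,q),proj(w,[p,p+[0,0,.027]]))
im=w['img'];g=im.astype(int);hsv=cv2.cvtColor(im,cv2.COLOR_RGB2HSV)
# rows of gray levels around pack
c=proj(w,[[.425,.167,.062]])[0].astype(int);print(c)
print(im.mean(2).astype(int)[c[1]-90:c[1]+70:8,c[0]-70:c[0]+71:6])
E
```

```text
0.0187 [0.42273814 0.16737043 0.19253694] [[-0.9772498  -0.21209106]
 [-0.21209105  0.97724991]] 10.05
lever peg [([296, 223, 3, 9, 24], [297.0, 227.2])]
[[295.13374776 159.89510628]
 [294.53796076 228.72237263]
 [252.95715645 224.77645347]
 [252.30948999 154.48762754]] [[281.95997375 261.14024597]
 [282.26033361 289.0481766 ]]
[280 192]
[[161 161 161 162 160 163 162 177 178 177 178 176 177 176 175 161 109  81
   54  51  51  52  51  48]
 [158 159 162 161 160 162 162 160 177 178 177 176 178 178 179 176 178 177
  177 175 173 154 104  79]
 [159 162 161 160 162 161 163 162 160 173 176 179 178 177 178 177 177 178
  176 175 179 175 174 173]
 [164 162 163 162 161 161 160 161 161 163 176 177 176 177 176 178 178 178
  178 178 176 175 174 172]
 [162 160 161 162 159 160 161 163 161 160 162 162 162 161 162 166 178 176
  177 176 177 169 130 123]
 [163 161 161 162 161 160 161 162 161 162 163 162 159 161 161 165 178 178
  177 177 126 125 123 124]
 [162 162 162 161 161 161 161 162 160 161  46  49  44  48  45  49 121 161
  147 121 123 123 125 123]
 [163 162 162 162 162 161 162 163 160 127 115 111 110
[... 560 characters left out ...]
76 178 178 176 177 178 177 177  92 102 124 100 121  93  89 125 176
  172 127 127 125 126 127]
 [178 178 178 178 179 177 178 178 179 120 130 133 132 133 134 115 178 178
  175 171 126 126 126 128]
 [178 177 177 179 178 178 177 178 177 118 132 133 132 133 131 112 176 177
  177 177 176 170 148 130]
 [177 177 180 178 177 177 177 177 177 178 178 178 178 177 177 178 179 178
  179 178 178 177 173 175]
 [177 178 178 180 176 178 178 178 178 178 177 177 178 179 177 177 178 178
  178 177 176 178 177 175]
 [179 179 178 179 179 178 176 178 179 178 177 177 179 177 177 177 179 177
  178 178 177 178 174 176]
 [177 178 177 177 177 178 175 178 178 177 180 178 178 177 178 177 178 178
  178 179 177 177 175 176]]
```

```bash
python3 - <<'E'
from lev import *
import pickle
w,s,sd=pickle.load(open('c5.pkl','rb'))
g=cv2.GaussianBlur(w['img'].mean(2).astype(np.float32),(0,0),.7)
def sub(line,lo,hi,sign):  # subpixel strongest edge
    d=np.gradient(line)[lo:hi]*sign;i=int(np.argmax(d)); 
    if 0<i<len(d)-1:
        a,b,c=d[i-1:i+2]; return lo+i+.5*(a-c)/(a-2*b+c+1e-9)
    return lo+i
L=[(sub(g[v],252,272,-1),v) for v in range(164,224,4)]
Rr=[(sub(g[v],296,310,1),v) for v in range(180,228,4)]
B=[(u,sub(g[:,u],218,236,1)) for u in range(268,300,4)]
Tp=[(u,sub(g[:,u],146,166,1)) for u in range(268,300,4)]
for n,q in(('L',L),('R',Rr),('B',B),('T',Tp)): print(n,np.round(q,1).tolist())
def line(q):
    P=onplane(w,q,.062)[:,:2]; 
    for _ in range(2):
        vx,vy,x,y=cv2.fitLine(P.astype(np.float32),cv2.DIST_HUBER,0,.001,.001).ravel()
        r=abs((P-[x,y])@[-vy,vx]); P=P[r<max(.0015,1.5*np.median(r))]
    return np.array([x,y]),np.array([vx,vy])
def X(a,b):
    t=np.linalg.solve(np.c_[a[1],-b[1]],b[0]-a[0]);return a[0]+t[0]*a[1]
l,r,b,t=map(line,(L,Rr,B,Tp))
for n,q in zip('LRBT',(l,r,b,t)): print(n,q[0].round(4),np.degrees(np.arctan2(q[1][1],q[1][0])).round(1))
c=np.array([X(l,t),X(r,t),X(r,b),X(l,b)]);print(c.round(4),c.mean(0),'sides',np.linalg.norm(np.roll(c,-1,0)-c,axis=1))
# check other views: project top corners 
q=np.c_[c,np.full(4,.062)];print(proj(s,q).round(1).tolist(),proj(sd,q).round(1).tolist())
print('scene clicked 183.3,202.8 201,193.2 208.5,198.8 190.5,208.5; side 282.2,256.7 305.2,260 304,268.2 281,265.2')
E
```

```text
L [[263.7, 164.0], [263.4, 168.0], [263.2, 172.0], [262.9, 176.0], [263.3, 180.0], [263.1, 184.0], [263.1, 188.0], [262.9, 192.0], [263.0, 196.0], [262.8, 200.0], [262.7, 204.0], [262.9, 208.0], [262.8, 212.0], [262.7, 216.0], [262.4, 220.0]]
R [[304.4, 180.0], [303.9, 184.0], [304.0, 188.0], [303.7, 192.0], [303.2, 196.0], [307.6, 200.0], [308.5, 204.0], [302.4, 208.0], [302.2, 212.0], [301.9, 216.0], [301.8, 220.0], [301.7, 224.0]]
B [[268.0, 227.7], [272.0, 227.9], [276.0, 228.1], [280.0, 228.1], [284.0, 228.2], [288.0, 228.2], [292.0, 228.3], [296.0, 228.7]]
T [[268.0, 156.1], [272.0, 156.4], [276.0, 156.5], [280.0, 156.7], [284.0, 156.6], [288.0, 157.0], [292.0, 157.0], [296.0, 157.1]]
L [0.4258 0.1525] 10.5
R [0.4289 0.1875] 9.7
B [0.4558 0.1752] -79.5
T [0.3947 0.162 ] -79.8
[[0.3973 0.1472]
 [0.3912 0.1811]
 [0.4527 0.1916]
 [0.4588 0.1586]] [0.4250326  0.16961978] sides [0.03443618 0.06240108 0.03356228 0.06255204]
[[188.4, 207.0], [180.6, 202.0], [199.5, 192.5], [207.2, 197.1]] [[305.2, 258.1], [303.8, 268.0], [281.1, 264.7], [282.9, 255.1]]
scene clicked 183.3,202.8 201,193.2 208.5,198.8 190.5,208.5; side 282.2,256.7 305.2,260 304,268.2 281,265.2
```

Request:
drive_tool --moves "0 0 0 0.037 0; -2.7 2 0 0 0; 0 0 35 0 0; 0 0 35 0 0; 0 0 35 0 0; 0 0 35 0 0; 0 0 0 0 0; 0 0 0 0 0"

```text
clock: 10.72
tcp_pos: [0.4233, 0.1696, 0.0512]
tcp_rot: [0.279, -3.125, 0.001]
force: [-0.2, 0.2, 1.7]
opening: 1.0
grip_force: 0.0
```

Request:
drive_tool --moves "0 0 18 0 0; 0 0 18 0 0; 0 0 10 0 0; 0 0 3 0 0; 0 0 0 0 0; 0 0 0 0 0"

```text
clock: 11.22
tcp_pos: [0.4268, 0.1703, 0.005]
tcp_rot: [-0.279, 3.126, 0.001]
force: [0.7, -0.1, -0.3]
opening: 1.002
grip_force: 0.0
```

Request:
drive_tool --moves "0 0 0 0 0.5; 0 0 0 0 0.7; 0 0 0 0 1; 0 0 0 0 1; 0 0 0 0 1; 0 0 0 0 1; 0 0 0 0 1"

```text
clock: 11.8
tcp_pos: [0.4256, 0.1701, 0.0038]
tcp_rot: [-0.279, 3.128, 0.0]
force: [-0.7, 0.4, 5.9]
opening: 0.392
grip_force: 61.0
```

Request:
drive_tool --moves "0 0 -15 0 1; 0 0 -35 0 1; 0 0 -35 0 1; 0 0 -35 0 1; 0 0 -30 0 1; 0 0 0 0 1; 1 -20 0 0 1; 1 -38 0 0 1"

```text
clock: 12.47
tcp_pos: [0.4326, 0.1142, 0.1526]
tcp_rot: [0.288, -3.128, -0.002]
force: [0.5, -0.3, -4.0]
opening: 0.389
grip_force: 60.9
```

Request:
drive_tool --moves "1 -38 0 0 1; 1 -38 0 0 1; 1 -38 0 0 1; 1 -38 0 0 1; 1 -38 0 0 1; 1 -38 0 0 1; 1 -38 0 0 1; 1 -20 0 0 1"

```text
clock: 13.13
tcp_pos: [0.4759, -0.1742, 0.1514]
tcp_rot: [0.275, -3.128, 0.001]
force: [0.3, 0.3, -2.8]
opening: 0.388
grip_force: 61.1
```

Request:
drive_tool --moves "0 -7 0 0 1; 0 0 0 0.119 1; 0 0 0 0.119 1; 0 0 0 0.119 1; 0 0 0 0.119 1; 0 0 0 0 1; 0 0 0 0 1; 0 0 0 0 1"

```text
clock: 13.8
tcp_pos: [0.477, -0.1766, 0.1525]
tcp_rot: [-0.46, -3.106, -0.001]
force: [0.5, 0.5, -3.1]
opening: 0.388
grip_force: 61.0
```

```bash
python3 - <<'E'
from lev import *
import pickle
w,s,sd=[snap(n) for n in('wrist','scene','side')];pickle.dump((w,s,sd),open('c6.pkl','wb'))
st=manip.read_state();p=st['tcp_pos'];T=R.from_rotvec(st['tcp_rot']).as_matrix();print(p,st['clock'],st['opening'],st['grip_force'],st['force'])
print('tool y deg',np.degrees(np.arctan2(T[1,1],T[0,1])))
u=np.array([np.cos(TH),np.sin(TH)]);d=np.array([.4783,-.1775])-p[:2];print('to go tool xy',T[:2,:2].T@d)
# predicted pack corners in views
base=p-[0,0,.0038]
q=[base+T@np.array([sx*.032,sy*.017,0])+[0,0,h] for h in(0,.062) for sx,sy in((1,1),(1,-1),(-1,-1),(-1,1))]
print('scene',proj(s,q).round(0).tolist());print('side',proj(sd,q).round(0).tolist())
print('peg',blobs(s,285,215,315,240))
x,y=proj(s,[base+[0,0,.03]])[0].astype(int)-50;x2,y2=proj(sd,[base+[0,0,.03]])[0].astype(int)-50
def crop(c,x,y):
    im=c['img'][y:y+100,x:x+100,::-1].copy();im=cv2.resize(im,(400,400),interpolation=cv2.INTER_CUBIC)
    for a in proj(c,q): cv2.circle(im,tuple(int(v) for v in (a-[x,y])*4+2),2,(0,0,255),-1)
    return im
cv2.imwrite('pics/v6.png',np.hstack([crop(s,x,y),crop(sd,x2,y2)]))
E
```

```text
[ 0.47731126 -0.17700385  0.15296131] 13.95 0.3913511939109172 61.046312749385834 [ 0.28437917  0.18597774 -2.70694303]
tool y deg 73.03676062994217
to go tool xy [-0.00109048 -0.00018609]
scene [[270.0, 229.0], [275.0, 238.0], [304.0, 232.0], [299.0, 222.0], [269.0, 204.0], [274.0, 213.0], [305.0, 207.0], [299.0, 198.0]]
side [[317.0, 166.0], [323.0, 161.0], [306.0, 153.0], [300.0, 158.0], [319.0, 150.0], [325.0, 145.0], [307.0, 137.0], [301.0, 142.0]]
peg [([289, 215, 5, 8, 36], [291.0, 218.1]), ([285, 215, 18, 19, 189], [294.9, 225.6])]
```

View pics/v6.png

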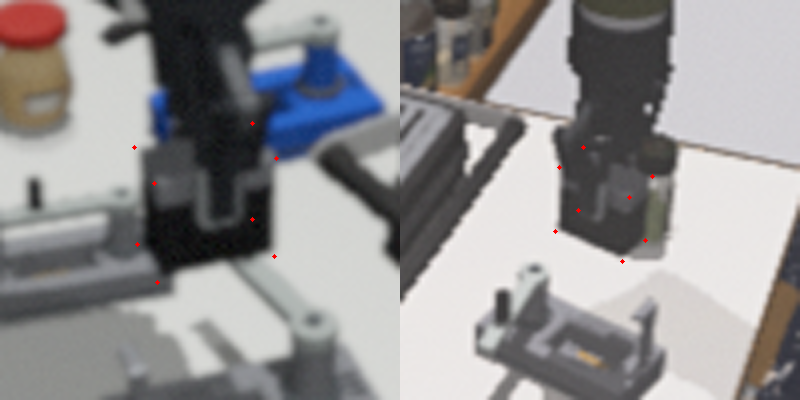

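```bash
python3 - <<'E'
from lev import *
import pickle
from scipy.optimize import least_squares
w,s,sd=pickle.load(open('c6.pkl','rb'))
st=manip.read_state();p=st['tcp_pos'];T=R.from_rotvec(st['tcp_rot']).as_matrix();base=p-[0,0,.0038]
q=np.array([base+T@np.array([sx*.032,sy*.017,0]) for sx,sy in((1,1),(1,-1),(-1,-1),(-1,1))])
x,y=proj(s,[base+[0,0,.03]])[0].astype(int)-50;x2,y2=proj(sd,[base+[0,0,.03]])[0].astype(int)-50
os=np.array([[165,270],[272,247]])/4+[x,y]-.5; od=np.array([[630,255],[560,228]])/4+[x2-100,y2]-.5
f=lambda v:np.r_[(proj(s,q[[1,2]]+v)-os).ravel(),(proj(sd,q[[0,3]]+v)-od).ravel()]
r=least_squares(f,np.zeros(3));print(r.x,'tool xy',T[:2,:2].T@r.x[:2],f(r.x).round(1),f(np.zeros(3)).round(1))
# bias of same cameras on dock: project known dock corner / slot
k=lambda X,Y,Z:[PIV[0]+(X-.06)*np.cos(TH)-Y*np.sin(TH),PIV[1]+(X-.06)*np.sin(TH)+Y*np.cos(TH),Z]
o=pickle.load(open('c1.pkl','rb'))['scene'];print('dock top corner scene pred',proj(o,[k(-.055,-.037,.03),k(.095,-.037,.03)]),'seen',(240+(510-388)/4,215+296/4),(240+(762-388)/4,215+238/4))
o=pickle.load(open('c0.pkl','rb'))['side'];print('side pred',proj(o,[k(.095,.037,.03),k(-.055,.037,.03)]),'seen',(270+50/4.444,155+118/4.444),(270+200/4.444,155+195/4.444))
E
```

```text
[-0.00101276 -0.0012232   0.00713147] tool xy [ 0.00061182 -0.00146546] [-1.9  0.8  0.7  0.1 -1.2 -0.4 -0.6 -1.1] [-1.8  3.1  0.7  2.4 -1.8  1.6 -1.1  0.8]
dock top corner scene pred [[269.50312191 289.08266808]
 [333.7413348  273.25744365]] seen (270.5, 289.0) (333.5, 274.5)
side pred [[280.01631424 181.52793977]
 [316.54503928 199.50130758]] seen (281.25112511251126, 181.55265526552654) (315.004500450045, 198.87938793879388)
```

Request:
drive_tool --moves "-1.8 0 0 0 1; 0 0 30 0 1; 0 0 30 0 1; 0 0 25 0 1; 0 0 15 0 1; 0 0 5 0 1; 0 0 0 0 1; 0 0 0 0 1"

```text
clock: 14.62
tcp_pos: [0.4797, -0.1781, 0.0488]
tcp_rot: [0.465, 3.106, -0.0]
force: [0.4, 0.0, -2.5]
opening: 0.389
grip_force: 61.0
```

```bash
cat > chk.py <<'E'
from lev import *
st=manip.read_state();p=st['tcp_pos'];T=R.from_rotvec(st['tcp_rot']).as_matrix()
print(p,'F',st['force'].round(1),'M',st['torque'].round(2),st['opening'],st['grip_force'],st['clock'])
print('tool y deg',np.degrees(np.arctan2(T[1,1],T[0,1])),'to go tool xy mm',1e3*T[:2,:2].T@(np.array([.4783,-.1775])-p[:2]))
E
python3 chk.py
```

```text
[ 0.47973649 -0.17811904  0.04882483] F [ 0.4  0.  -2.5] M [-0.   -0.01  0.04] 0.38898651679036883 60.980028212070465 14.6167
tool y deg 72.9540242920656 to go tool xy mm [1.5548457  0.17075836]
```

Request:
drive_tool --moves "0.8 0 4 0 1; 0 0 4 0 1; 0 0 4 0 1; 0 0 4 0 1; 0 0 3 0 1; 0 0 0 0 1"

```text
clock: 15.12
tcp_pos: [0.4779, -0.1773, 0.0285]
tcp_rot: [-0.466, -3.106, -0.001]
force: [-0.3, -0.8, -3.6]
opening: 0.39
grip_force: 61.0
```

Request:
drive_tool --moves "0 0 3 0 1; 0 0 3 0 1; 0 0 3 0 1; 0 0 0 0 1"

```text
clock: 15.45
tcp_pos: [0.4779, -0.1774, 0.0195]
tcp_rot: [-0.466, -3.106, -0.001]
force: [-0.5, -0.1, -3.6]
opening: 0.386
grip_force: 61.0
```

Request:
drive_tool --moves "0 0 2.5 0 1; 0 0 2.5 0 1; 0 0 0 0 1"

```text
clock: 15.7
tcp_pos: [0.4781, -0.1774, 0.0147]
tcp_rot: [-0.466, -3.106, -0.001]
force: [0.4, -0.2, -3.6]
opening: 0.391
grip_force: 61.0
```

Request:
drive_tool --moves "0 0 2 0 1; 0 0 1.5 0 1; 0 0 0 0 1"

```text
clock: 15.95
tcp_pos: [0.4782, -0.1775, 0.0114]
tcp_rot: [-0.466, -3.106, -0.0]
force: [-0.4, -0.1, -4.1]
opening: 0.389
grip_force: 61.0
```

Request:
drive_tool --moves "0 0 1.5 0 1; 0 0 0 0 1"

```text
clock: 16.12
tcp_pos: [0.4783, -0.1776, 0.01]
tcp_rot: [-0.466, -3.107, -0.0]
force: [0.0, -0.6, -3.7]
opening: 0.39
grip_force: 61.0
```

Request:
drive_tool --moves "0 0 1.5 0 1; 0 0 0 0 1"

```text
clock: 16.28
tcp_pos: [0.4784, -0.1776, 0.0098]
tcp_rot: [0.466, 3.106, -0.0]
force: [-2.9, 0.2, 6.6]
opening: 0.389
grip_force: 62.1
```

Request:
drive_tool --moves "0 0 1.5 0 1; 0 0 0 0 1"

```text
clock: 16.45
tcp_pos: [0.4785, -0.1776, 0.0098]
tcp_rot: [0.466, 3.106, -0.001]
force: [-7.4, 3.0, 18.9]
opening: 0.385
grip_force: 63.7
```

Request:
drive_tool --moves "0 0 1.5 0 1; 0 0 0 0 1"

```text
clock: 16.62
tcp_pos: [0.4785, -0.1776, 0.0097]
tcp_rot: [0.465, 3.105, -0.001]
force: [-11.0, 4.8, 31.6]
opening: 0.384
grip_force: 65.4
```

Contact at TCP z = 0.0098, which is what seating at 6 mm should give. I'll relieve the press, release, and retreat.

Request:
drive_tool --moves "0 0 -3 0 1; 0 0 0 0 1; 0 0 0 0 0.5; 0 0 0 0 0.3; 0 0 0 0 0.3; 0 0 0 0 0.3; 0 0 0 0 0.3"

```text
clock: 17.2
tcp_pos: [0.4784, -0.1776, 0.0084]
tcp_rot: [-0.466, -3.107, -0.0]
force: [-0.4, -0.6, 0.6]
opening: 0.705
grip_force: 0.0
```

Request:
drive_tool --moves "0 0 -10 0 0.3; 0 0 -30 0 0.3; 0 0 -35 0 0.3; 0 0 -35 0 0.3; 0 0 -35 0 0.3; 0 0 0 0 1; 0 0 0 0 1; 0 0 0 0 1"

```text
clock: 17.87
tcp_pos: [0.4783, -0.1776, 0.1539]
tcp_rot: [0.466, 3.106, -0.0]
force: [-0.2, 0.5, 0.0]
opening: 0.282
grip_force: 0.0
```

```bash
python3 chk.py; python3 - <<'E'
from lev import *
import pickle
w,s,sd=[snap(n) for n in('wrist','scene','side')];pickle.dump((w,s,sd),open('c7.pkl','wb'))
print('peg scene',blobs(s,285,215,315,240));
k=lambda X,Y,Z:[PIV[0]+(X-.06)*np.cos(TH)-Y*np.sin(TH),PIV[1]+(X-.06)*np.sin(TH)+Y*np.cos(TH),Z]
for a in(1.2,1.3,1.4,1.5): print(a,proj(s,[pegpos(a)]).round(1))
q=proj(w,[k(x,y,.068) for x,y in((-.032,-.017),(-.032,.017),(.032,.017),(.032,-.017))]);print('pack top pred wrist',q.round(1).tolist())
g=cv2.GaussianBlur(w['img'].mean(2).astype(np.float32),(0,0),.7)
c=q.mean(0).astype(int);print(c);print(g.astype(int)[c[1],c[0]-50:c[0]+51:2]);print(g.astype(int)[c[1]-70:c[1]+70:2,c[0]])
print('mouth pred',proj(w,[k(x,y,.03) for x,y in((-.0335,-.0185),(-.0335,.0185),(.0335,.0185),(.0335,-.0185))]).round(1).tolist())
E
```

```text
[ 0.47834795 -0.17755794  0.15393515] F [-0.2  0.5  0. ] M [ 0.    0.06 -0.04] 0.2818590653874881 0.0 17.8667
tool y deg 72.93895288124 to go tool xy mm [0.06283744 0.04132443]
peg scene [([288, 215, 5, 5, 25], [290.0, 217.0]), ([296, 223, 3, 9, 25], [297.0, 227.3])]
1.2 [[292.8 228.8]]
1.3 [[295.2 227.6]]
1.4 [[297.8 226.6]]
1.5 [[300.5 225.8]]
pack top pred wrist [[257.5, 163.5], [306.4, 163.5], [304.5, 247.6], [259.3, 247.6]]
[281 205]
[150 150 148 131 117 116 116 116 116 115 115 114 101  70  64  66  64  64
  67  72  87 101 107 105  95  69  63  63  61  63  62  62  62  62  61  59
  54  59  85 118 121 105  92  86  82  82  81  98 139 163 165]
[ 83 105 119  94 116 129 129 128 126 122  99  49  32  43  52  76 106 110
  84  77  77  79  77  77  78  75  68  63  62  63  62  64  62  62  64  69
  80 105 111 112 114 115 120 123 122 123 122 122 122 121 122 122 120 121
 120 112  78  52  50  50  51  50  51  51  51  51  57  59  65 101]
mouth pred [[258.4, 151.9], [305.1, 151.9], [303.5, 230.5], [259.9, 230.5]]
```

```bash
python3 - <<'E'
from lev import *
import pickle
w,s,sd=pickle.load(open('c7.pkl','rb'))
print(tri(s,(317,208),sd,(291,132)))
for z in(.03,.06,.08): print(z,onplane(s,[(317,208)],z).round(3),onplane(sd,[(291,132)],z).round(3))
E
```

```text
(array([ 0.54714717, -0.2064303 ,  0.20543644]), array([0.02220702]))
0.03 [[ 0.689 -0.02   0.03 ]] [[ 0.637 -0.473  0.03 ]]
0.06 [[ 0.661 -0.053  0.06 ]] [[ 0.625 -0.43   0.06 ]]
0.08 [[ 0.642 -0.075  0.08 ]] [[ 0.616 -0.401  0.08 ]]
```

Request:
drive_tool --moves "0 0 0 0.115 1; 0 0 0 0.115 1; 0 0 0 0.115 1; 0 0 0 0.115 1; 0 0 0 0.115 1; 0 0 0 0.115 1; 0 0 0 0.115 1; 0 0 0 0.115 1"

```text
clock: 18.68
tcp_pos: [0.4775, -0.1771, 0.1522]
tcp_rot: [-1.803, -2.569, 0.0]
force: [0.3, 0.2, -0.1]
opening: 0.003
grip_force: 0.0
```

Request:
drive_tool --moves "0 0 0 0.115 1; 0 0 0 0.115 1; 0 0 0 0.115 1; 0 0 0 0.105 1; 19 31.5 0 0 1; 19 31.5 0 0 1; 20 32 0 0 1; 0 0 0 0 1"

```text
clock: 19.35
tcp_pos: [0.5827, -0.1266, 0.1513]
tcp_rot: [-2.322, -2.115, -0.002]
force: [-0.3, -1.0, 0.7]
opening: 0.001
grip_force: 0.0
```

Request:
drive_tool --moves "0 0 25 0 1; 0 0 25 0 1; 0 0 25 0 1; 0 0 13 0 1; 0 0 0 0 1; 0 0 0 0 1"

```text
clock: 19.85
tcp_pos: [0.5769, -0.1287, 0.0641]
tcp_rot: [-2.324, -2.109, 0.003]
force: [0.3, -0.9, -0.1]
opening: 0.002
grip_force: 0.0
```

```bash
cat >> chk.py <<'E'
r=p[:2]-PIV;print('p in tool mm',1e3*T[:2,:2].T@r,'tool phi',TH+np.pi/2-np.arctan2(T[1,1],T[0,1]))
E
python3 chk.py
```

```text
[ 0.57689835 -0.12865558  0.06408523] F [ 0.3 -0.9 -0.1] M [ 0.03 -0.04 -0.04] 0.0019534206682290545 0.0 19.85
tool y deg -5.562498132801913 to go tool xy mm [-58.172049   -93.39878889]
p in tool mm [70.23428263 34.65336999] tool phi 1.3694289317572963
```

Request:
drive_tool --moves "3.1 -7.2 0 -0.1 1; 3.1 -7.2 0 -0.1 1; 3.1 -7.2 0 -0.1 1; 3.1 -7.2 0 -0.1 1; 3.1 -7.2 0 -0.1 1; 3.1 -7.2 0 -0.1 1; 0 0 0 0 1"

```text
clock: 20.43
tcp_pos: [0.5334, -0.1175, 0.0671]
tcp_rot: [1.595, 2.705, 0.001]
force: [0.0, 0.9, 0.4]
opening: 0.001
grip_force: 0.0
```

Request:
drive_tool --moves "3.1 -7.2 0 -0.1 1; 3.1 -7.2 0 -0.1 1; 3.1 -7.2 0 -0.1 1; 3.1 -7.2 0 -0.1 1; 3.1 -7.2 0 -0.1 1; 3.1 -7.2 0 -0.1 1; 0 0 0 0 1"

```text
clock: 21.02
tcp_pos: [0.4902, -0.1339, 0.0668]
tcp_rot: [0.729, 3.054, -0.001]
force: [0.2, 0.1, -0.4]
opening: 0.0
grip_force: 0.0
```

```bash
python3 chk.py; cat > pegchk.py <<'E'
from lev import *
s=snap('scene')
print(blobs(s,262,228,320,256,th=48,a=8))
for a in(0,.1,.2,.3,.4): print(a,proj(s,[pegpos(a)]).round(1).tolist(),end=' ')
E
python3 pegchk.py
```

```text
[ 0.49022111 -0.13392711  0.06684145] F [ 0.2  0.1 -0.4] M [0.01 0.03 0.  ] 0.00035599655617636345 0.0 21.0167
tool y deg 63.13813508978389 to go tool xy mm [ -9.05320093 -44.25775352]
p in tool mm [68.16796004 34.15740453] tool phi 0.17037668381817173
[([277, 228, 8, 21, 86], [281.3, 236.3])]
0 [[283.4, 250.3]] 0.1 [[282.5, 248.3]] 0.2 [[281.9, 246.3]] 0.3 [[281.7, 244.3]] 0.4 [[281.8, 242.3]]
```

Request:
drive_tool --moves "1.6 -3.5 0 -0.05 1; 1.6 -3.5 0 -0.05 1; 1.6 -3.5 0 -0.05 1; 1.6 -3.5 0 -0.05 1; 0 0 0 0 1"

```text
clock: 21.48
tcp_pos: [0.4796, -0.1441, 0.0663]
tcp_rot: [0.424, 3.112, -0.001]
force: [1.0, -0.5, 0.1]
opening: -0.001
grip_force: 0.0
```

```bash
python3 chk.py; python3 pegchk.py
```

```text
[ 0.47959224 -0.14410384  0.06629897] F [ 1.  -0.5  0.1] M [-0.01 -0.02 -0.06] -0.0012750870469689208 0.03352468251250684 21.4833
tool y deg 74.47089476614043 to go tool xy mm [ -7.69600016 -32.52298624]
p in tool mm [67.6429708 34.2360345] tool phi -0.027417285871496944
[([275, 228, 15, 25, 129], [281.5, 236.0])]
0 [[283.4, 250.3]] 0.1 [[282.5, 248.3]] 0.2 [[281.9, 246.3]] 0.3 [[281.7, 244.3]] 0.4 [[281.8, 242.3]]
```

Request:
drive_tool --moves "0 -3 0 0 1; 0 -3 0 0 1; 0 -3 0 0 1; 0 0 0 0 1"

```text
clock: 21.87
tcp_pos: [0.4763, -0.1527, 0.0656]
tcp_rot: [-0.421, -3.113, 0.0]
force: [0.1, 1.2, 0.7]
opening: 0.0
grip_force: 0.2
```

Request:
drive_tool --moves "0 -2 0 0 1; 0 -2 0 0 1; 0 0 0 0 1"

```text
clock: 22.12
tcp_pos: [0.4755, -0.1551, 0.0656]
tcp_rot: [0.419, 3.113, 0.005]
force: [1.2, 5.8, 1.3]
opening: 0.004
grip_force: 2.7
```

```bash
python3 chk.py; python3 pegchk.py
```

```text
[ 0.47545461 -0.15512888  0.06555197] F [1.2 5.8 1.3] M [ 1.   -0.13 -0.06] 0.0035527166089142745 2.718525677919388 22.1167
tool y deg 74.66402253453317 to go tool xy mm [ -8.66073787 -20.82188283]
p in tool mm [68.60164227 22.73697702] tool phi -0.03078800130697945
[([275, 228, 18, 28, 171], [282.5, 237.5])]
0 [[283.4, 250.3]] 0.1 [[282.5, 248.3]] 0.2 [[281.9, 246.3]] 0.3 [[281.7, 244.3]] 0.4 [[281.8, 242.3]]
```

Request:
drive_tool --moves "0 -1.5 0 0 1; 0 0 0 0 1; 0 0 0 0 1"

```text
clock: 22.42
tcp_pos: [0.4754, -0.1553, 0.0655]
tcp_rot: [0.418, 3.113, 0.008]
force: [1.7, 9.7, 1.3]
opening: -0.003
grip_force: 4.8
```

At its stop: force rises with no motion, and the 22 mm gap equals peg radius plus finger half-width. I'll back off and check.

Request:
drive_tool --moves "0 15 0 0 1; 0 0 0 0 1; 0 0 -37 0 1; 0 0 -37 0 1; 0 0 -37 0 1; 0 40 0 0 1; 0 40 0 0 1; 0 0 0 0 1"

```text
clock: 23.08
tcp_pos: [0.5018, -0.0621, 0.1779]
tcp_rot: [0.412, 3.111, 0.002]
force: [-1.3, -0.3, -0.2]
opening: -0.001
grip_force: 0.0
```

```bash
python3 chk.py; python3 - <<'E'
from lev import *
import pickle
w,s,sd=[snap(n) for n in('wrist','scene','side')];o=pickle.load(open('c0.pkl','rb'))
m=blobs(s,270,232,300,257,th=50,a=8);print(m)
for a in(0,.05,.1,.2): print(a,proj(s,[pegpos(a)]).round(1).tolist(),proj(sd,[pegpos(a)]).round(1).tolist(),proj(w,[pegpos(a),pegpos(a,.111)]).round(1).tolist())
print('side',blobs(sd,295,160,330,195,th=60,a=6));q=proj(w,[pegpos(0)])[0].astype(int);print('wrist',blobs(w,max(q[0]-30,0),max(q[1]-30,0),q[0]+30,q[1]+30,th=45,a=20))
# bystanders: changed pixels
for nm,(x,y) in dict(honey=(243,185),tin=(186,178),spice=(349,318)).items():
    a=s['img'][y-22:y+22,x-14:x+14].astype(int);b=o['scene']['img'][y-22:y+22,x-14:x+14].astype(int);print(nm,abs(a-b).mean().round(1))
E
```

```text
[ 0.50182469 -0.0620847   0.17793595] F [-1.3 -0.3 -0.2] M [-0.05  0.02  0.04] -0.0009405137416587545 0.0 23.0833
tool y deg 74.92591890989685 to go tool xy mm [  -7.30117856 -117.5617022 ]
p in tool mm [ 67.23247967 119.75076692] tool phi -0.03535895535611444
[([283, 246, 3, 9, 26], [284.0, 250.2])]
0 [[283.4, 250.3]] [[312.7, 173.0]] [[117.2, 205.9], [108.8, 212.4]]
0.05 [[282.9, 249.3]] [[312.1, 173.5]] [[122.1, 206.2], [113.9, 212.7]]
0.1 [[282.5, 248.3]] [[311.5, 174.0]] [[127.0, 206.7], [119.0, 213.3]]
0.2 [[281.9, 246.3]] [[310.0, 175.0]] [[136.7, 208.4], [129.3, 215.0]]
side []
wrist [([114, 194, 17, 17, 131], [123.2, 200.9])]
honey 1.0
tin 3.0
spice 1.4
```

```bash
python3 -c "
from cell import manip
print(manip.close_job())"
```

```text
the job is handed in; nothing more can be done
None
```

The job is handed in: the pack is seated on the pocket floor and the lever is shut over it (scene view reads about 0 rad). The jars and tin look unmoved in a before/after image check, and the job took about 23 s of the 67 s allowed; the hand-in gave no verdict.

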